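Move the pump guard to the other pump

TASK

The guard door that hangs on one pump station is needed on the other one. Draw its sprung hinge pin by pinching the two tabs together, lift the guard off, and lower it, pin still drawn, into the empty hinge of the other station until you feel its stub rest in the saddle; only then let the pin spring fully out through the hole of the opposite lug, so that the guard hangs there level and free. Work gently, without dropping or forcing the guard, and leave everything else on the bench where it is.

Things in the scene. Friction and masses are not known exactly. Their poses are not given: they have to be found in the camera images.
- pump_a: pump station where the guard hangs at the start. Origin under the centre of its 190 x 210 mm base plate; x out of its open front (away from the robot), y along the hinge, z up. White housing 150 mm wide, x -95 to 21 mm, top 140 mm up; rotor to x 48 mm. Two uprights at x 75 mm, y +-90 mm, carry hinge lugs (see the saddle and bore points); the lugs are on rubber and give about 1 mm down per 6 N.
- pump_b: the other pump station, same make, frame and sizes as pump_a, its hinge empty at the start. Its pair of lugs is clamped by hand at an unknown height, see point pump_b_hinge.
- pump_a_hinge (a point): middle of pump_a's hinge axis, true to 2 mm: station frame x 75, y 0, z 165 mm; axes as the station's
- pump_b_hinge (a point): NOMINAL middle of pump_b's hinge axis, station frame x 75, y 0, z 165 mm, axes as the station's. It is fixed to the uprights, not to the lugs: both lugs together may be clamped anywhere from 12 mm below to 12 mm above it, and that is not reported. x, y and direction are true.
- pump_b_saddle (a point): nominal saddle of the +y lug (y 78 mm on the hinge axis; same unknown height shift). Lug 10 mm thick, inner face at y 73 mm, top 20 mm above the axis. U slot 11 mm wide, open at the top, mouth flared to 21 mm; a stub resting on the slot's bottom lies on the hinge axis. pump_a has the same.
- pump_b_bore (a point): nominal hole of the -y lug (y -78 mm on the hinge axis; same unknown height shift). Lug 10 mm thick, inner face at y -73 mm, top 18 mm above the axis, closed round through hole of 11 mm centred on the axis. A cross bar joins both lugs at x 51 to 62 mm, top 20 mm below the axis. pump_a has the same.
- guard: aluminium guard door, about 0.28 kg. Origin mid hinge axis; y along it, x to the front, z up. Panel 128 mm wide (y), 3 mm thick, 7 to 97 mm below the axis; 12 mm barrel on the axis, y -70 to 70 mm (3 mm side play between lugs). Fixed square-topped tab on the barrel: y 18 to 23 mm, 20 mm wide in x, top 40 mm above the axis. Held by its tabs it hangs plumb.
- guard_stub (a point): point on the guard's fixed 8 mm stub, on the hinge axis at guard y 78 mm (in the saddle lug when hung); the stub ends at y 86 mm. As the pinch is eased with the stub seated, the pin end of the guard can droop 2 to 4 mm and the nose then stops on the lug below its hole (joint pin stays near 0.007 m): pinch again, raise a few mm, ease again
- pin_tab (a point): outer (-y) face of the round-topped tab of the sprung pin, 28 mm above the axis: guard y -23 mm with the pin out, -8 mm drawn. 20 mm wide, 5 mm thick, top 42 mm above the axis. Pinch it and the fixed tab by their outer faces from above, fingertips 9 mm or more above the axis: 46 mm over both with the pin out, 31 mm drawn, their middle then at guard y 7.5 mm.
- pin (a joint): sprung hinge pin, 8 mm, tapered nose, slides along the guard's y: 0 = fully out (nose at y -84 mm, through the bored lug), 0.015 m = fully drawn (nose at -69 mm, 4 mm clear of the lug). Spring 3.6 N at 0, 8 N at 0.015; it does not stay drawn by itself.
- reagent: bystander, to be left alone: blue-capped reagent jar, 60 mm wide, 110 mm tall; origin at its foot
- beaker: bystander, to be left alone: empty glass beaker, 70 mm wide, 90 mm tall; origin at its foot
- driver: bystander, to be left alone: screwdriver lying flat
- spanner: bystander, to be left alone: spanner lying flat
- coupling: bystander, to be left alone: stepped steel coupling, 44 mm wide, 30 mm tall; origin at its foot
- sample: bystander, to be left alone: small sample bottle, 32 mm wide, 60 mm tall; origin at its foot
- clampring: bystander, to be left alone: steel clamp ring lying flat, 60 mm wide; origin at its foot

How it is judged:
By the outcome, as a careful person would: the job done as asked, in the order asked, and still so for the second after the job is handed in, with the robot touching nothing.
It also fails if it takes over 58 s, if anything falls off the work surface, if the arm or the gripper's body presses on something with over 40 N, if the wrist force passes 120 N, or if a joint passes its speed limit or range.

ROBOT

A 6-joint arm with a two-finger parallel gripper is mounted at the origin on the work surface. World frame = base frame: x ahead of the robot, y to its left, z up, the work surface at z = 0. Lengths are in m, angles in rad, forces in N, time in s.
With the tool pointing down it reaches from about 0.3 to 0.875 m from the base axis. Payload 6.4 kg.
Tool frame: the origin (TCP) lies on the centre line of the jaws, within the pads' length; the fingertips stand 22 mm ahead of it and the grasp point (between the pads) lies 3 mm ahead of it; z points along the fingers, y is the line along which they close (so a half turn about z gives the same grasp; the last joint's range is limited). The gripper opens to 85 mm and grips with 20 to 120 N. Pads are 22 mm wide; open, the fingers measure 114 mm over their backs; the gripper's body (76 mm by 85 mm) begins 54 mm behind the grasp point. The pads swing forward as they close: fully open they stand 13 mm farther back than shut.
Start: joints at [-1.447, 0.181, 1.607, -0, 1.354, -0.206], TCP at [0.186, -0.544, 0.253] pointing down, gripper open.
Joint ranges: [-2.99, 2.99], [-0.89, 2.07], [0.3, 2.58], [-1.14, 4.28], [0, 2.63], [-3.12, 3.12]. Speed limits (rad/s): [2.57, 2.57, 3.01, 3.14, 3.14, 3.14].

INTERFACE

Orientations are given as a 3x3 rotation matrix whose columns are the frame's x, y, z axes.
In Python, from rig import * gives the robot as it stands.
- The arm moves only by the tool play_rows, never from a script. Its argument "deltas" is a list of rows, each a list of 7 numbers: the finger opening in cm, from 0 to 8.54, then the shift along the tool's x, y, z in cm, then the turn, a rotation vector about the tool's x, y, z in rad. A call has 1 to 10 rows; each row is the pose to reach, as a shift and turn from the pose commanded when the call began, along the tool's axes at that moment; what a row does not reach only later rows make up. A row lasts 1/12 s, in which the tool goes at most 41.7 mm and 7.16 degrees, less where a joint would pass 70% of its speed; a pose out of reach is approached as far as the arm can. A call with a gripper value outside its range is refused whole. The fingers move at their own pace and stop on an object; "newtons" is the grip in N (left out, the last holds). Time passes only in rows, so rows that repeat a pose let the fingers close. It gives the time, the measured TCP pose, the force, the opening and the grip force at its end, in the units of the state.
- state(): the state, without advancing time (a new reading comes with each control period).
- capture(name): name is "scene" or "top"; returns the picture (420x560x3 uint8, blue, green, red); there is no depth.
- calibration(name): a dict with "fx", "fy", "cx", "cy" (pixels), "distortion" ([k1, k2, p1, p2, k3] as OpenCV has them; the pictures are not rectified), "xyz" and "rotation" of the camera in the world. Camera axes: x right, y up, looking along -z (the intrinsics and any distortion apply to the point x, -y, -z); pixel columns grow to the right and rows downward; lengths in m; the calibration is good to about 2 mm. A picture is of the moment at which its call begins. calibration takes no time and is no camera call.
- finish_job(): hands the job in; it is judged then, once.
The state is a dict: "t": time; "joint_positions": joint angles; "joint_velocities": joint speeds; "effort": joint torques, N m; "tcp_pos": TCP position; "ee_rot": TCP orientation; "contact_force": force on the tool from outside, world axes, zero at the start; "wrist_torque": the same for the moment, N m; "finger_gap": opening from 0.0 (shut) to 1.0 (fully open); "grip_force": force on a finger pad.
Only numpy, scipy, OpenCV 4.12 (cv2) and the standard library are available. Lean on these libraries where they do the work, as an engineer would, in place of code of your own. Each camera call takes 0.05 s, during which the arm holds its last target. There are 200 camera calls.

## Working session

There is one attempt and no reset: what is moved stays moved. The work goes in short steps, Python scripts to look and compute and a tool call to move; the robot and the scene stay as the last step left them, time stands still between calls to the robot, and variables do not carry over. Pictures are saved under pics/ and viewed, at most 10 in all, crops included, and the job is handed in when it is done.

Besides the shell and the picture viewer there is one more tool, called as name([rows], argument=value, ...), one row to a line, values as JSON. play_rows: Moves the arm, as the interface text tells. Its arguments: {"type":"object","properties":{"deltas":{"type":"array","items":{"type":"array","items":{"type":"number"}}},"newtons":{"type":"number"}},"required":["deltas"]}

```bash
mkdir -p pics; python3 - <<'E'
from rig import *
import cv2
for n in("scene","top"):
    cv2.imwrite(f"pics/{n}0.png",capture(n)); print(n,calibration(n))
print(state())
E
```

```text
scene {'fx': 537.7593823589351, 'fy': 537.7593823589351, 'cx': 288.476263006067, 'cy': 211.07612063442028, 'distortion': array([-0.03534657,  0.        ,  0.        ,  0.        ,  0.        ]), 'xyz': array([1.39679383, 0.31131883, 0.90654201]), 'rotation': array([[-0.32610223, -0.6270174 ,  0.70746485],
       [ 0.94522973, -0.20512947,  0.25389497],
       [-0.01407467,  0.75151253,  0.65956867]])}
top {'fx': 504.3080149780877, 'fy': 504.3080149780877, 'cx': 277.9167744147781, 'cy': 202.52094606626608, 'distortion': array([0.03044225, 0.        , 0.        , 0.        , 0.        ]), 'xyz': array([0.34058243, 0.02204942, 1.32938035]), 'rotation': array([[-0.05711274,  0.97600071, -0.2101446 ],
       [-0.99835829, -0.05674815,  0.0077696 ],
       [-0.00434218,  0.21024334,  0.97763944]])}
{'t': 0.1, 'joint_positions': array([-1.44728289e+00,  1.81480445e-01,  1.60789002e+00,  5.70347760e-07,
        1.35379725e+00, -2.06321287e-01]), 'joint_velocities': array([ 0.00017314, -0.00287432, -0.00378603, -0.00038379, -0.00092521,
        0.00044576]), 'effort': array([ 3.46686456e-04, -4.45876265e+01, -3.52239311e+01, -2.88353212e-04,
        4.14389768e-03,  5.05647483e-05]), 'tcp_pos': array([ 0.18618289, -0.54354357,  0.25247521]), 'ee_rot': array([[ 9.46095959e-01,  3.23886398e-01, -1.93494039e-04],
       [ 3.23886295e-01, -9.46094723e-01,  1.56312934e-03],
       [ 3.23212643e-04, -1.54154042e-03, -9.99998760e-01]]), 'contact_force': array([-0.02969006,  0.67710651, -0.18509524]), 'wrist_torque': array([-0.00078519, -0.00629005, -0.04082965]), 'grip_force': 0.0, 'finger_gap': 1.0011724809413594}
```

View pics/scene0.png

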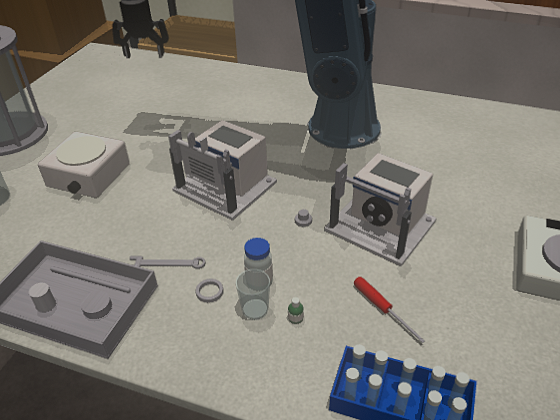

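View pics/top0.png

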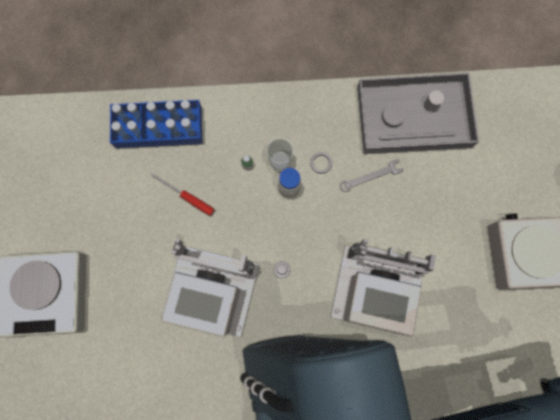

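```bash
python3 - <<'E'
import cv2,numpy as np
s=cv2.imread("pics/scene0.png");t=cv2.imread("pics/top0.png")
def c(i,x,y,w,h,k):
    o=cv2.resize(i[y:y+h,x:x+w],None,fx=k,fy=k,interpolation=cv2.INTER_CUBIC)
    for a in range(0,w,10): cv2.putText(o,str(x+a) if a%20==0 else '|',(a*k,8),0,.3,(0,0,255))
    for b in range(0,h,10): cv2.putText(o,str(y+b),(0,b*k+4),0,.3,(0,0,255))
    return o
cv2.imwrite("pics/s.png",np.hstack([c(s,165,115,115,105,3),c(s,322,150,115,105,3)]) if 0 else np.hstack([c(s,162,115,100,110,4),c(s,322,150,100,110,4)]))
cv2.imwrite("pics/t.png",np.hstack([c(t,330,235,105,105,4)[:, :400],c(t,160,235,100,105,4)]))
E
```

```text
(no output)
```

View pics/s.png

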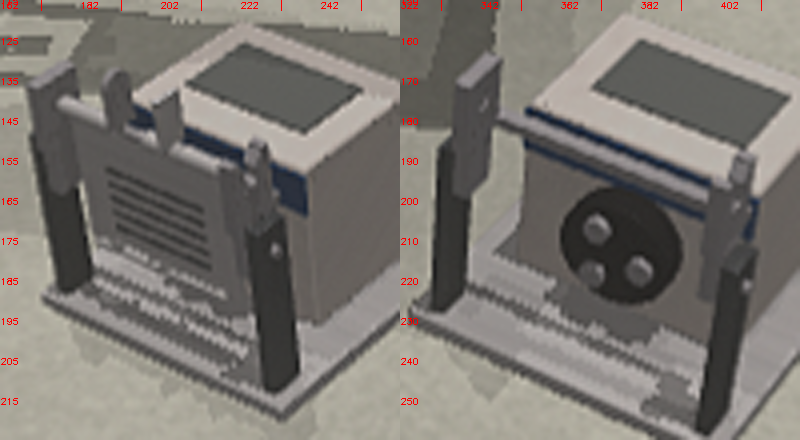

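View pics/t.png

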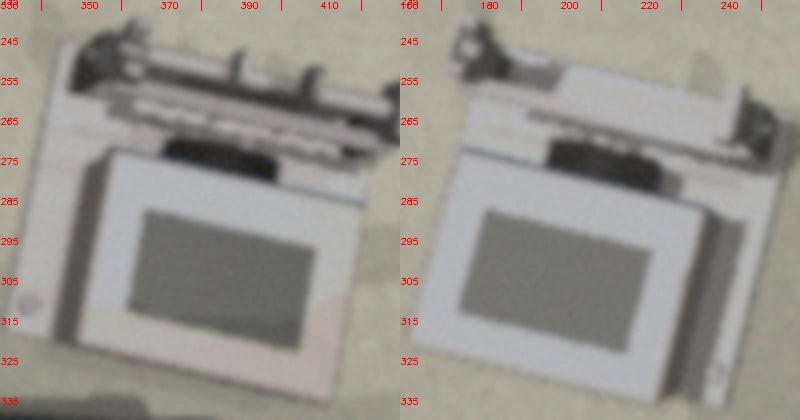

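```bash
cat > h.py <<'E'
from rig import *
import cv2,numpy as np
from scipy.optimize import least_squares
def proj(n,P):
    c=calibration(n);R=c["rotation"];q=(np.atleast_2d(P)-c["xyz"])@R*[1,-1,-1]
    K=np.array([[c["fx"],0,c["cx"]],[0,c["fy"],c["cy"]],[0,0,1]])
    return cv2.projectPoints(q,np.zeros(3),np.zeros(3),K,c["distortion"])[0][:,0]
def Rz(a): return np.array([[np.cos(a),-np.sin(a),0],[np.sin(a),np.cos(a),0],[0,0,1]])
def W(p,L): return np.atleast_2d(L)@Rz(p[2]).T+[p[0],p[1],0]
E
python3 - <<'E'
from h import *
H=np.array([[21,75,140],[21,-75,140],[-95,-75,140],[-95,75,140]])/1e3
T={'a':[[357.5,272.5],[421.25,285.75],[413,335.5],[350,321]],'b':[[175.5,272],[236.25,287.5],[225,335.5],[163,321]]}
# scene: base front corners + housing front corners (+y, -y)
S={'a':([[162+302/4.,115+176/4],[162+132/4.,115+102/4]]),'b':([[322+355/4,150+198/4],[322+125/4,150+105/4]])}
B={'a':[[162+283/4,115+418/4],[162+42/4,115+298/4]],'b':None}
for k in 'ab':
    for use in('t','s','ts'):
        f=lambda p:np.concatenate(([(proj('top',W(p,H))-T[k]).ravel()] if 't' in use else [])+([(proj('scene',W(p,H[:2]))-S[k]).ravel()] if 's' in use else []))
        r=least_squares(f,[.35,-.2 if k=='a' else .2,-.2]);p=r.x
        print(k,use,p.round(4),r.fun.round(1))
    D=np.array([[75,-73,165],[75,-70,165],[75,0,165],[75,78,165],[75,-20.5,207],[75,20.5,205],[75,-78,183],[75,78,185],[95,105,0],[95,-105,0]])/1e3
    for n in('scene','top'): print(proj(n,W(p,D)).round(1).tolist())
    print(W(p,D[2]))
E
```

```text
a t [ 0.3802 -0.2308 -0.2671] [ 0.1 -0.8  0.2 -0.4  0.9  0.5 -1.3  0.6]
a s [ 0.3905 -0.2262 -0.3234] [ 0.6  0.9 -0.6 -1. ]
a ts [ 0.3814 -0.2308 -0.2722] [ 0.1 -1.5  0.2 -0.7  0.6  0.1 -1.5 -0.1  1.7 -2.2 -1.4 -2.4]
[[178.2, 140.0], [179.1, 140.4], [200.2, 149.3], [225.1, 159.7], [191.7, 132.1], [204.7, 138.0], [175.6, 133.3], [224.3, 152.8], [234.3, 220.6], [173.4, 191.4]]
[[427.2, 261.0], [425.9, 260.7], [395.6, 254.1], [362.2, 246.9], [409.0, 254.0], [390.5, 250.2], [431.7, 260.7], [363.6, 245.8], [343.5, 245.1], [422.5, 262.2]]
[[ 0.45365709 -0.25094607  0.165     ]]
b t [ 0.4037  0.1957 -0.2839] [-0.2 -0.3  1.3 -1.3  0.2  1.1 -1.3  0.4]
b s [ 0.4125  0.196  -0.3028] [ 0.4  0.3 -0.4 -0.4]
b ts [ 0.4051  0.1955 -0.2855] [-0.1 -1.   1.3 -1.9  0.2  0.5 -1.3 -0.3  1.1 -2.  -0.  -2. ]
[[342.6, 177.8], [343.7, 178.2], [371.2, 189.3], [403.6, 202.4], [364.5, 170.8], [381.4, 178.1], [341.0, 170.6], [404.8, 195.1], [401.2, 266.5], [323.6, 230.7]]
[[241.6, 261.7], [240.3, 261.4], [210.9, 254.6], [178.3, 247.0], [217.3, 254.6], [199.6, 250.6], [243.1, 261.5], [176.5, 245.9], [182.8, 245.1], [259.9, 263.1]]
[[0.47702173 0.17438225 0.165     ]]
```

```bash
python3 - <<'E'
from h import *
def ray(n,uv,z):
    c=calibration(n);K=np.array([[c["fx"],0,c["cx"]],[0,c["fy"],c["cy"]],[0,0,1]])
    q=cv2.undistortPoints(np.float64(uv).reshape(-1,1,2),K,c["distortion"])[:,0]
    d=np.c_[q[:,0],-q[:,1],-np.ones(len(q))]@c["rotation"].T
    return c["xyz"]+d*((z-c["xyz"][2])/d[:,2])[:,None]
for n,seeds in(("top",{'a':(385,305),'b':(200,305)}),("scene",{'a':(229,138),'b':(395,173)})):
    im=cv2.imread(f"pics/{n}0.png");g=cv2.GaussianBlur(cv2.cvtColor(im,cv2.COLOR_BGR2GRAY),(3,3),0)
    up=cv2.resize(g,None,fx=4,fy=4,interpolation=cv2.INTER_CUBIC)
    for k,(u,v) in seeds.items():
        d=int(np.median(g[v-3:v+4,u-3:u+4]));m=np.uint8(up<d+27)*255
        m=cv2.morphologyEx(m,cv2.MORPH_OPEN,np.ones((9,9)))
        _,l=cv2.connectedComponents(m);m=np.uint8(l==l[v*4,u*4])
        c=max(cv2.findContours(m,0,2)[0],key=cv2.contourArea)
        w=ray(n,(c[:,0]+.5)/4-.5,.14)[:,:2]
        (cx,cy),s,a=cv2.minAreaRect(np.float32(w*1000));M=cv2.moments(np.float32(w*1000).reshape(-1,1,2))
        print(n,k,d,(round(cx,1),round(cy,1)),np.round(s,1),round(np.radians(a),4),round(M['m10']/M['m00'],1),round(M['m01']/M['m00'],1))
E
```

```text
top a 105 (341.3, -220.1) [99.3 59.4] 1.2855 341.4 -220.0
top b 115 (365.8, 209.9) [99.7 59.5] 1.2751 365.8 209.9
scene a 95 (344.8, -222.9) [102.3  62.2] 1.2933 344.7 -222.5
scene b 94 (368.8, 207.3) [100.   61.1] 1.2722 368.8 207.3
```

play_rows([
  [6.0,2.5,-1.4,-0.3,0,0,0.05],
  [6.0,6.5,-3.5,-0.6,0,0,0.11],
  [6.0,10.5,-5.7,-1.2,0,0,0.18],
  [6.0,14.5,-7.9,-1.2,0,0,0.25],
  [6.0,18.5,-10.1,-1.2,0,0,0.32],
  [6.0,22.5,-12.2,-1.2,0,0,0.39],
  [6.0,26.5,-14.4,-1.2,0,0,0.46],
  [6.0,30.0,-16.3,-1.2,0,0,0.53],
  [6.0,33.0,-17.9,-1.2,0,0,0.58],
  [6.0,34.4,-18.7,-1.2,0,0,0.609],
], newtons=30)

```text
t: 0.93
tcp_pos: [0.4527, -0.2528, 0.2651]
ee_rot: [[0.961, -0.277, 0.0], [-0.277, -0.961, 0.001], [0.0, -0.001, -1.0]]
contact_force: [-0.0, -0.0, -0.3]
finger_gap: 0.702
grip_force: 0.0
```

play_rows([
  [6.0,0,0,0,0,0,0],
  [6.0,0,0,0,0,0,0],
])

```text
t: 1.1
tcp_pos: [0.4518, -0.2541, 0.2648]
ee_rot: [[0.962, -0.272, -0.001], [-0.272, -0.962, 0.0], [-0.001, -0.0, -1.0]]
contact_force: [0.1, 0.4, 0.1]
finger_gap: 0.702
grip_force: 0.0
```

```bash
python3 - <<'E'
from h import *
s=capture("scene");cv2.imwrite("pics/s1f.png",s)
t=capture("top");cv2.imwrite("pics/t1f.png",t)
x=state();print(x['t'],x['tcp_pos'],x['ee_rot'],x['finger_gap'],x['contact_force'])
P=x['tcp_pos'];y=x['ee_rot'][:,1]
tip=P+np.array([0,0,-.022]);print(proj("scene",[tip+y*.03,tip-y*.03]))
a=cv2.resize(s[65:205,150:280],None,fx=4,fy=4,interpolation=2)
b=cv2.resize(t[200:290,340:440],None,fx=4,fy=4,interpolation=2)
cv2.imwrite("pics/s1.png",a)
E
```

```text
1.2 [ 0.4507267  -0.2558639   0.26493949] [[ 9.61430063e-01 -2.75048155e-01 -8.63835649e-04]
 [-2.75048158e-01 -9.61430443e-01  1.18308557e-04]
 [-8.63058441e-04  1.23851000e-04 -9.99999620e-01]] 0.7041525028075571 [-1.01847412  0.03850352 -0.56646384]
[[185.4242211  116.89418261]
 [204.48114318 124.45446697]]
```

View pics/s1.png

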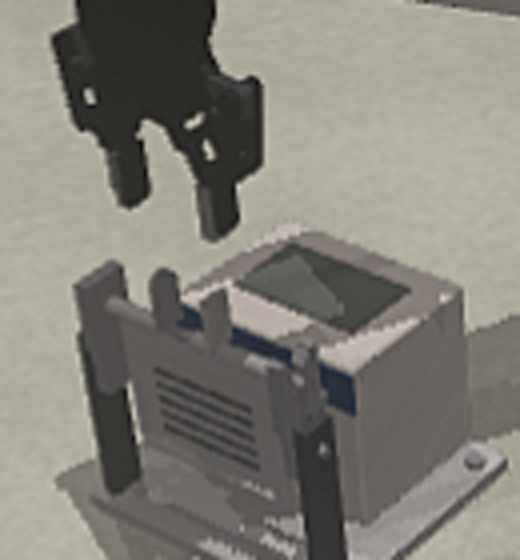

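play_rows([
  [6.0,0,0,0.5,0,0,0],
  [6.0,0,0,1.3,0,0,0],
  [6.0,0,0,2.3,0,0,0],
  [6.0,0,0,3.3,0,0,0],
  [6.0,0,0,4.3,0,0,0],
  [6.0,0,0,5.3,0,0,0],
  [6.0,0,0,6.1,0,0,0],
  [6.0,0,0,6.6,0,0,0],
  [6.0,0,0,6.6,0,0,0],
])

```text
t: 1.95
tcp_pos: [0.4505, -0.2551, 0.1977]
ee_rot: [[0.961, -0.276, -0.002], [-0.276, -0.961, 0.002], [-0.002, -0.001, -1.0]]
contact_force: [0.0, 0.2, 1.1]
finger_gap: 0.702
grip_force: 0.0
```

```bash
python3 - <<'E'
from h import *
s=capture("scene")
x=state();print(x['t'],x['tcp_pos'],x['finger_gap'],x['contact_force'])
a=cv2.resize(s[85:205,155:275],None,fx=5,fy=5,interpolation=2)
cv2.imwrite("pics/s2.png",a)
E
```

```text
2.0 [ 0.45090214 -0.25541863  0.1985801 ] 0.7039390589027837 [1.40762222 0.23875889 0.04649942]
```

View pics/s2.png

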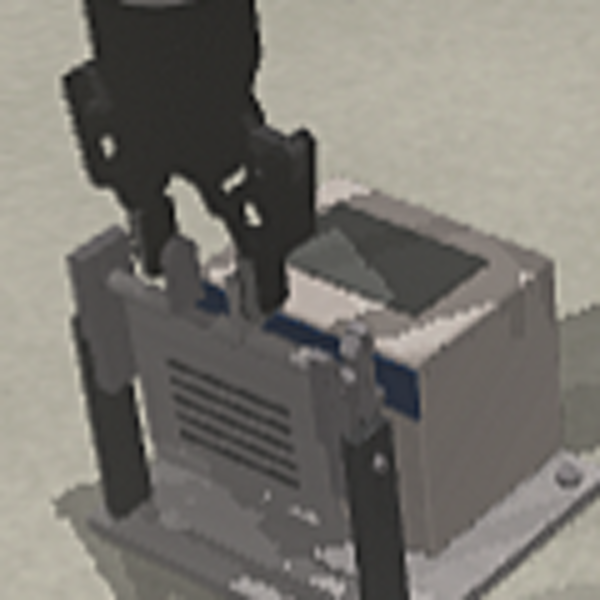

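```bash
python3 - <<'E'
from h import *
x=state();p=x['tcp_pos'];R=x['ee_rot']
def cr(P): return ((proj("scene",P)-[155,85])*5).round().tolist()
h=[.4525,-.251,-.279]
L=lambda *q:W(h,np.array(q)/1e3)+[0,0,.165]
print("fixed tab top (x+-10,y18/23)",cr(L([10,18,40],[10,23,40],[-10,18,40],[-10,23,40])))
print("fixed tab foot",cr(L([10,18,6],[10,23,6])))
print("pin tab top, mid sides",cr(L([0,-20.5,42],[10,-18,28],[10,-23,28],[-10,-18,28])))
print("barrel ends",cr(L([0,-70,0],[0,70,0],[0,-34,6])))
for back in(.022,.014):
  print("fingertips",back,cr([p+R@np.array([a,b,back]) for b in(-.03,.03) for a in(-.011,.011)]))
E
```

```text
fixed tab top (x+-10,y18/23) [[231.0, 272.0], [239.0, 275.0], [259.0, 252.0], [267.0, 256.0]]
fixed tab foot [[240.0, 332.0], [247.0, 335.0]]
pin tab top, mid sides [[185.0, 234.0], [178.0, 270.0], [170.0, 267.0], [206.0, 251.0]]
barrel ends [[122.0, 275.0], [338.0, 367.0], [174.0, 288.0]]
fingertips 0.022 [[279.0, 306.0], [249.0, 328.0], [187.0, 267.0], [156.0, 288.0]]
fingertips 0.014 [[278.0, 292.0], [247.0, 314.0], [185.0, 253.0], [154.0, 274.0]]
```

play_rows([
  [5.4,0,-0.15,0,0,0,0],
  [5.0,0,-0.3,0,0,0,0],
  [4.7,0,-0.42,0,0,0,0],
  [4.4,0,-0.57,0,0,0,0],
  [4.1,0,-0.72,0,0,0,0],
  [3.8,0,-0.87,0,0,0,0],
  [3.5,0,-1.0,0,0,0,0],
  [3.2,0,-1.15,0,0,0,0],
  [3.0,0,-1.2,0,0,0,0],
  [3.0,0,-1.2,0,0,0,0],
], newtons=30)

```text
t: 2.83
tcp_pos: [0.4545, -0.2443, 0.1996]
ee_rot: [[0.961, -0.275, 0.0], [-0.275, -0.961, -0.0], [0.0, 0.0, -1.0]]
contact_force: [-1.5, -2.5, 3.1]
finger_gap: 0.353
grip_force: 24.8
```

play_rows([
  [3.0,0,0,0,0,0,0],
  [3.0,0,0,0,0,0,0],
  [3.0,0,0,0,0,0,0],
])

```text
t: 3.08
tcp_pos: [0.4545, -0.2443, 0.1994]
ee_rot: [[0.961, -0.276, 0.0], [-0.276, -0.961, -0.0], [0.0, 0.0, -1.0]]
contact_force: [-0.6, -2.9, 2.4]
finger_gap: 0.352
grip_force: 25.0
```

play_rows([
  [3.0,0,0.1,0,0,0,0],
  [3.0,0,0.2,0,0,0,0],
  [3.0,0,0.2,-0.1,0,0,0],
  [3.0,0,0.2,-0.3,0,0,0],
  [3.0,0,0.2,-0.5,0,0,0],
  [3.0,0,0.2,-0.5,0,0,0],
])

```text
t: 3.58
tcp_pos: [0.4535, -0.2461, 0.204]
ee_rot: [[0.961, -0.275, -0.001], [-0.275, -0.961, -0.0], [-0.001, 0.0, -1.0]]
contact_force: [-0.0, -0.2, -2.6]
finger_gap: 0.359
grip_force: 23.6
```

play_rows([
  [3.0,0,0,-0.4,0,0,0],
  [3.0,0,0,-1.0,0,0,0],
  [3.0,0,0,-1.8,0,0,0],
  [3.0,0,0,-2.8,0,0,0],
  [3.0,0,0,-4.2,0,0,0],
  [3.0,0,0,-6.2,0,0,0],
  [3.0,0,0,-8.2,0,0,0],
  [3.0,0,0,-10.4,0,0,0],
  [3.0,0,0,-12.4,0,0,0],
  [3.0,0,0,-13.6,0,0,0],
])

```text
t: 4.42
tcp_pos: [0.4545, -0.2466, 0.3441]
ee_rot: [[0.961, -0.276, 0.003], [-0.275, -0.961, -0.003], [0.004, 0.002, -1.0]]
contact_force: [-0.1, 0.3, -3.3]
finger_gap: 0.357
grip_force: 19.5
```

play_rows([
  [3.0,0,0,0,0,0,0],
  [3.0,0,0,0,0,0,0],
])

```text
t: 4.58
tcp_pos: [0.454, -0.2462, 0.3408]
ee_rot: [[0.961, -0.276, 0.001], [-0.276, -0.961, -0.001], [0.001, 0.001, -1.0]]
contact_force: [0.2, -0.4, -4.0]
finger_gap: 0.357
grip_force: 19.4
```

```bash
python3 - <<'E'
from h import *
s=capture("scene");t=capture("top")
x=state();print(x['t'],x['tcp_pos'],x['finger_gap'],x['contact_force'],x['joint_positions'])
a=cv2.resize(s[55:205,155:275],None,fx=4,fy=4,interpolation=2)
b=cv2.resize(s[150:270,322:442],None,fx=5,fy=5,interpolation=2)[:, :320]
cv2.imwrite("pics/s3.png",a);cv2.imwrite("pics/s3f.png",s)
E
```

```text
4.6833 [ 0.45337022 -0.24563996  0.33884578] 0.35892849146184996 [ 0.16223081  0.07682076 -3.0726812 ] [-7.27023150e-01 -1.32875679e-02  1.64333414e+00  1.21917557e-06
  1.51393472e+00  1.12299285e+00]
```

View pics/s3.png

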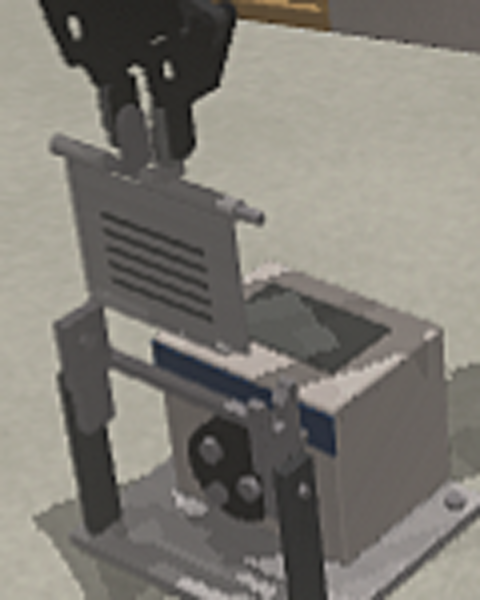

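play_rows([
  [3.0,-0.1,-0.4,-0.3,0,0,0],
  [3.0,-0.3,-1.4,-0.8,0,0,0],
  [3.0,-0.7,-3.1,-1.2,0,0,0],
  [3.0,-1.2,-5.3,-1.5,0,0,0],
  [3.0,-1.8,-7.9,-1.5,0,0,0],
  [3.0,-2.4,-10.7,-1.5,0,0,0],
  [3.0,-3.05,-13.5,-1.5,0,0,0],
  [3.0,-3.7,-16.3,-1.5,0,0,0],
  [3.0,-4.35,-19.1,-1.5,0,0,0],
  [3.0,-5.0,-21.9,-1.5,0,0,0],
])

```text
t: 5.52
tcp_pos: [0.4656, -0.0196, 0.3552]
ee_rot: [[0.961, -0.275, -0.0], [-0.275, -0.961, 0.0], [-0.001, -0.0, -1.0]]
contact_force: [1.4, -0.2, -3.0]
finger_gap: 0.36
grip_force: 19.5
```

play_rows([
  [3.0,-0.65,-2.8,0,0,0,0],
  [3.0,-1.3,-5.6,0,0,0,0],
  [3.0,-1.95,-8.4,0,0,0,0.003],
  [3.0,-2.6,-11.2,0,0,0,0.006],
  [3.0,-3.2,-13.8,0,0,0,0.009],
  [3.0,-3.7,-16.1,0,0,0,0.012],
  [3.0,-4.1,-18.0,0,0,0,0.014],
  [3.0,-4.4,-19.2,0,0,0,0.014],
  [3.0,-4.53,-19.83,0,0,0,0.014],
  [3.0,-4.53,-19.83,0,0,0,0.014],
])

```text
t: 6.35
tcp_pos: [0.4769, 0.1824, 0.3551]
ee_rot: [[0.958, -0.287, -0.001], [-0.287, -0.958, 0.0], [-0.001, 0.0, -1.0]]
contact_force: [0.9, -0.1, -1.9]
finger_gap: 0.359
grip_force: 19.6
```

play_rows([
  [3.0,0,0,0,0,0,0],
  [3.0,0,0,0,0,0,0],
  [3.0,0,0,0,0,0,0],
  [3.0,0,0,0,0,0,0],
])

```text
t: 6.68
tcp_pos: [0.4774, 0.1805, 0.3553]
ee_rot: [[0.957, -0.29, 0.0], [-0.29, -0.957, -0.0], [0.0, 0.0, -1.0]]
contact_force: [0.3, 0.3, -1.8]
finger_gap: 0.357
grip_force: 19.6
```

```bash
python3 - <<'E'
from h import *
s=capture("scene");t=capture("top")
x=state();print(x['t'],x['tcp_pos'],x['ee_rot'][:2,1],x['finger_gap'],x['contact_force'],x['joint_positions'])
a=cv2.resize(s[80:230,315:435],None,fx=4,fy=4,interpolation=2)
cv2.imwrite("pics/s4.png",a);cv2.imwrite("pics/s4f.png",s)
# lug silhouettes: same-station patches, a empty (s3f) vs b empty (scene0)
def g(f): return cv2.cvtColor(cv2.imread(f),cv2.COLOR_BGR2GRAY)
h=[.4525,-.2513,-.279]; hb=[.4761,.1765,-.293]
for q in([0,-73,0],[0,-78,18],[0,78,20],[0,0,0]):
  print(q,[(proj("scene",W(k,np.array(q)/1e3)+[0,0,.165])).round(1).tolist() for k in(h,hb)])
E
```

```text
6.7833 [0.47741583 0.18071256 0.35537401] [-0.29005329 -0.95701049] 0.3564854340288098 [ 0.45582447  0.58173944 -3.18364505] [ 1.29036243e-01 -3.51565166e-02  1.63236024e+00 -7.73390559e-05
  1.54425438e+00  1.99411714e+00]
[0, -73, 0] [[[178.4, 139.7]], [[343.7, 177.6]]]
[0, -78, 18] [[[175.9, 132.9]], [[342.2, 170.4]]]
[0, 78, 20] [[[224.2, 152.6]], [[405.8, 195.2]]]
[0, 0, 0] [[[200.3, 149.0]], [[372.3, 189.3]]]
```

View pics/s4.png

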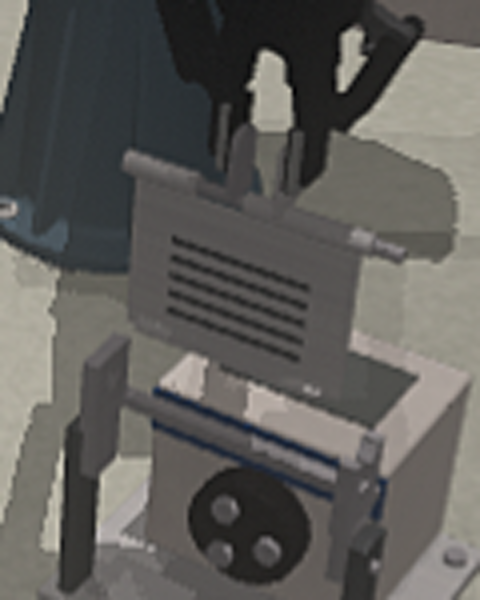

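play_rows([
  [3.0,0,0,0.4,0,0,0],
  [3.0,0,0,1.2,0,0,0],
  [3.0,0,0,2.3,0,0,0],
  [3.0,0,0,3.5,0,0,0],
  [3.0,0,0,4.7,0,0,0],
  [3.0,0,0,5.9,0,0,0],
  [3.0,0,0,7.1,0,0,0],
  [3.0,0,0,8.3,0,0,0],
  [3.0,0,0,9.2,0,0,0],
  [3.0,0,0,9.5,0,0,0],
])

```text
t: 7.62
tcp_pos: [0.4764, 0.1812, 0.258]
ee_rot: [[0.957, -0.289, -0.003], [-0.289, -0.957, -0.0], [-0.003, 0.001, -1.0]]
contact_force: [0.7, 0.2, -4.1]
finger_gap: 0.354
grip_force: 19.6
```

play_rows([
  [3.0,0,0,0,0,0,0],
  [3.0,0,0,0.3,0,0,0],
  [3.0,0,0,0.7,0,0,0],
  [3.0,0,0,1.1,0,0,0],
  [3.0,0,0,1.5,0,0,0],
  [3.0,0,0,1.5,0,0,0],
  [3.0,0,0,1.5,0,0,0],
])

```text
t: 8.2
tcp_pos: [0.4771, 0.1813, 0.245]
ee_rot: [[0.957, -0.289, -0.001], [-0.289, -0.957, -0.0], [-0.0, 0.0, -1.0]]
contact_force: [0.8, -0.4, -2.6]
finger_gap: 0.36
grip_force: 19.6
```

```bash
python3 - <<'E'
from h import *
s=capture("scene");t=capture("top")
x=state();print(x['t'],x['tcp_pos'],x['ee_rot'][:2,1],x['finger_gap'],x['contact_force'])
a=cv2.resize(s[110:230,325:425],None,fx=5,fy=5,interpolation=2)
cv2.imwrite("pics/s5.png",a);cv2.imwrite("pics/s5f.png",s)
E
```

```text
8.3 [0.47741645 0.1813312  0.24547651] [-0.28907473 -0.95730652] 0.3571867604499441 [-0.2033519  -0.01661975 -3.04152591]
```

View pics/s5.png

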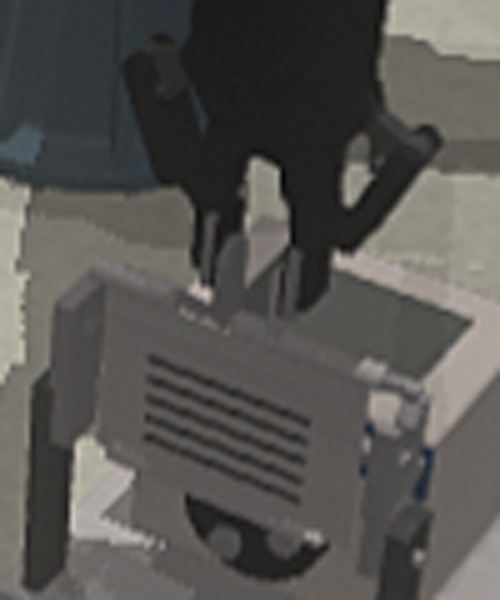

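play_rows([
  [3.0,0,0,0.3,0,0,0],
  [3.0,0,0,0.7,0,0,0],
  [3.0,0,0,1.1,0,0,0],
  [3.0,0,0,1.5,0,0,0],
  [3.0,0,0,1.9,0,0,0],
  [3.0,0,0,2.3,0,0,0],
  [3.0,0,0,2.3,0,0,0],
  [3.0,0,0,2.3,0,0,0],
])

```text
t: 8.97
tcp_pos: [0.4771, 0.1813, 0.2219]
ee_rot: [[0.957, -0.289, -0.001], [-0.289, -0.957, -0.0], [-0.001, 0.0, -1.0]]
contact_force: [-0.4, 0.5, -2.8]
finger_gap: 0.359
grip_force: 19.6
```

play_rows([
  [3.0,0,0,0.1,0,0,0],
  [3.0,0,0,0.25,0,0,0],
  [3.0,0,0,0.4,0,0,0],
  [3.0,0,0,0.55,0,0,0],
  [3.0,0,0,0.7,0,0,0],
  [3.0,0,0,0.7,0,0,0],
])

```text
t: 9.47
tcp_pos: [0.4771, 0.1813, 0.2149]
ee_rot: [[0.957, -0.289, -0.001], [-0.289, -0.957, -0.0], [-0.001, 0.0, -1.0]]
contact_force: [-0.6, -0.1, -2.4]
finger_gap: 0.356
grip_force: 19.6
```

play_rows([
  [3.0,0,0,0.1,0,0,0],
  [3.0,0,0,0.2,0,0,0],
  [3.0,0,0,0.3,0,0,0],
  [3.0,0,0,0.3,0,0,0],
  [3.0,0,0,0.3,0,0,0],
])

```text
t: 9.88
tcp_pos: [0.4774, 0.1813, 0.2124]
ee_rot: [[0.957, -0.289, 0.0], [-0.289, -0.957, 0.0], [0.0, -0.0, -1.0]]
contact_force: [-0.6, -1.0, -1.2]
finger_gap: 0.356
grip_force: 19.4
```

play_rows([
  [3.0,0,0,0.07,0,0,0],
  [3.0,0,0,0.15,0,0,0],
  [3.0,0,0,0.15,0,0,0],
  [3.0,0,0,0.15,0,0,0],
])

```text
t: 10.22
tcp_pos: [0.4775, 0.1813, 0.2112]
ee_rot: [[0.957, -0.289, 0.001], [-0.289, -0.957, 0.0], [0.001, -0.0, -1.0]]
contact_force: [-0.9, -1.1, 1.8]
finger_gap: 0.354
grip_force: 19.1
```

play_rows([
  [3.0,0,0,-0.05,0,0,0],
  [3.1,0,0.05,-0.05,0,0,0],
  [3.2,0,0.1,-0.05,0,0,0],
  [3.3,0,0.15,-0.05,0,0,0],
  [3.3,0,0.15,-0.05,0,0,0],
  [3.3,0,0.15,-0.05,0,0,0],
], newtons=20)

```text
t: 10.72
tcp_pos: [0.477, 0.1801, 0.2114]
ee_rot: [[0.957, -0.289, 0.001], [-0.289, -0.957, 0.001], [0.0, -0.001, -1.0]]
contact_force: [-0.3, 1.0, 0.2]
finger_gap: 0.388
grip_force: 8.1
```

play_rows([
  [3.4,0,0.05,0,0,0,0],
  [3.5,0,0.1,0,0,0,0],
  [3.6,0,0.15,0,0,0,0],
  [3.7,0,0.2,0,0,0,0],
  [3.7,0,0.2,0,0,0,0],
  [3.7,0,0.2,0,0,0,0],
])

```text
t: 11.22
tcp_pos: [0.4762, 0.1779, 0.2112]
ee_rot: [[0.957, -0.289, -0.0], [-0.289, -0.957, -0.0], [-0.0, 0.0, -1.0]]
contact_force: [-0.3, 0.9, -0.1]
finger_gap: 0.436
grip_force: 6.4
```

play_rows([
  [3.8,0,0.05,0,0,0,0],
  [3.9,0,0.1,0,0,0,0],
  [4.0,0,0.15,0,0,0,0],
  [4.0,0,0.15,0,0,0,0],
  [4.0,0,0.15,0,0,0,0],
])

```text
t: 11.63
tcp_pos: [0.4757, 0.1764, 0.2112]
ee_rot: [[0.957, -0.289, -0.0], [-0.289, -0.957, -0.0], [-0.0, 0.0, -1.0]]
contact_force: [0.0, -0.1, -0.9]
finger_gap: 0.468
grip_force: 5.4
```

play_rows([
  [4.1,0,0.05,0,0,0,0],
  [4.2,0,0.1,0,0,0,0],
  [4.3,0,0.15,0,0,0,0],
  [4.3,0,0.15,0,0,0,0],
  [4.3,0,0.15,0,0,0,0],
])

```text
t: 12.05
tcp_pos: [0.4752, 0.175, 0.2111]
ee_rot: [[0.957, -0.289, -0.0], [-0.289, -0.957, -0.0], [-0.0, 0.0, -1.0]]
contact_force: [0.2, -0.5, -3.0]
finger_gap: 0.502
grip_force: 4.4
```

play_rows([
  [4.4,0,0.05,0,0,0,0],
  [4.5,0,0.1,0,0,0,0],
  [4.5,0,0.1,0,0,0,0],
  [4.5,0,0.1,0,0,0,0],
])

```text
t: 12.38
tcp_pos: [0.475, 0.1741, 0.2112]
ee_rot: [[0.957, -0.289, -0.0], [-0.289, -0.957, -0.0], [-0.0, 0.0, -1.0]]
contact_force: [-0.7, 0.1, -2.7]
finger_gap: 0.526
grip_force: 3.9
```

play_rows([
  [4.5,0,0,0.04,0,0,0],
  [4.5,0,0,0.08,0,0,0],
  [4.5,0,0,0.08,0,0,0],
  [4.5,0,0,0.08,0,0,0],
])

```text
t: 12.72
tcp_pos: [0.4752, 0.1741, 0.2106]
ee_rot: [[0.957, -0.289, 0.0], [-0.289, -0.957, -0.0], [0.0, -0.0, -1.0]]
contact_force: [-0.7, -0.7, -0.6]
finger_gap: 0.525
grip_force: 3.5
```

play_rows([
  [4.6,0,0.03,0,0,0,0],
  [4.7,0,0.03,0,0,0,0],
  [4.8,0,0.03,0,0,0,0],
  [4.9,0,0.03,0,0,0,0],
  [5.1,0,0.03,0,0,0,0],
  [5.3,0,0.03,0,0,0,0],
  [5.5,0,0.03,0,0,0,0],
  [5.5,0,0.03,0,0,0,0],
])

```text
t: 13.38
tcp_pos: [0.475, 0.1739, 0.2105]
ee_rot: [[0.957, -0.289, 0.0], [-0.289, -0.957, 0.0], [0.0, -0.0, -1.0]]
contact_force: [-1.0, -0.7, 0.2]
finger_gap: 0.643
grip_force: 0.0
```

```bash
python3 - <<'E'
from h import *
s=capture("scene");cv2.imwrite("pics/s6f.png",s)
x=state();print(x['t'],x['tcp_pos'],x['finger_gap'],x['contact_force'],x['grip_force'])
E
```

```text
13.4333 [0.47501914 0.17384298 0.21048957] 0.6477142833691709 [-0.09746855 -0.29101554 -0.56505522] 0.0
```

play_rows([
  [5.5,0,0,-0.2,0,0,0],
  [5.5,0,0,-0.6,0,0,0],
  [5.5,0,0,-1.2,0,0,0],
  [5.5,0,0,-2.0,0,0,0],
  [5.5,0,0,-3.0,0,0,0],
  [5.5,0,0,-4.5,0,0,0],
  [5.5,0,0,-6.5,0,0,0],
  [5.5,0,0,-8.5,0,0,0],
  [5.5,0,0,-10.5,0,0,0],
  [5.5,0,0,-11.0,0,0,0],
])

```text
t: 14.27
tcp_pos: [0.4766, 0.1741, 0.3252]
ee_rot: [[0.957, -0.289, 0.007], [-0.289, -0.957, 0.001], [0.006, -0.003, -1.0]]
contact_force: [0.4, -0.4, 0.6]
finger_gap: 0.645
grip_force: 0.0
```

play_rows([
  [5.5,0,0,0,0,0,0],
  [5.5,0,0,0,0,0,0],
  [5.5,0,0,0,0,0,0],
  [5.5,0,0,0,0,0,0],
])

```text
t: 14.6
tcp_pos: [0.4743, 0.1738, 0.319]
ee_rot: [[0.957, -0.289, -0.003], [-0.289, -0.957, -0.0], [-0.002, 0.001, -1.0]]
contact_force: [-0.3, -0.5, 0.5]
finger_gap: 0.643
grip_force: 0.0
```

```bash
python3 - <<'E'
from h import *
s=capture("scene");cv2.imwrite("pics/s7f.png",s)
x=state();print(x['t'],x['tcp_pos'],x['finger_gap'],x['contact_force'],x['grip_force'])
o=cv2.imread("pics/scene0.png")
b=cv2.resize(s[140:250,325:425],None,fx=4,fy=4,interpolation=2)
a=cv2.resize(o[115:225,162:262],None,fx=4,fy=4,interpolation=2)
cv2.imwrite("pics/s7.png",np.hstack([b,a]))
E
```

```text
14.65 [0.47445143 0.17376573 0.31914487] 0.6476240170083706 [-0.03815877 -0.86276462 -0.09370468] 0.0
```

View pics/s7.png

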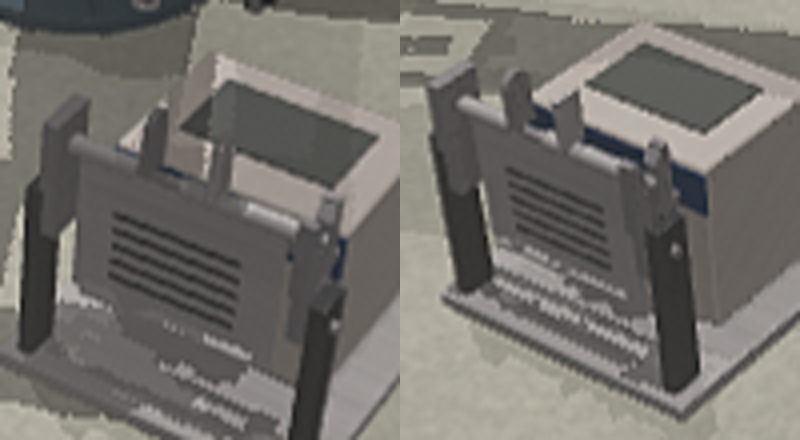

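The last picture shows the guard hanging level on pump_b. Its barrel end is at about (75,145) just under the lug top, its stub is in the slot at (325,235), and its tabs are fully apart, in the same ratio as they were on pump_a.

```bash
python3 -c "
from rig import *
print(finish_job())"
```

```text
the job is handed in; nothing more can be done
None
```

The guard now hangs level on pump_b, its stub felt to seat in the saddle before I eased the pin out through the opposite lug; the job was handed in at about 14.7 s with the gripper clear, and no verdict was returned.

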